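# Check the clamp and load the ball carrier

## Robot

A 6-joint arm with a two-finger parallel gripper is mounted at the origin on the work surface. World frame = base frame: x ahead of the robot, y to its left, z up, the work surface at z = 0. Lengths are in m, angles in rad, forces in N, time in s.
With the tool pointing down it reaches from about 0.25 to 0.8 m from the base axis. Payload 8.5 kg.
Tool frame: the origin (TCP) lies midway between the tips of the shut fingers; the grasp point (between the pads) lies r.grip_depth behind it (r.grip_depth is the distance from the TCP to the grasp point, in m); z points along the fingers, y is the line along which they close (so a half turn about z gives the same grasp; the last joint's range is limited). The gripper opens to 85 mm and grips with 20 to 120 N. Pads are 22 mm wide; open, the fingers measure 114 mm over their backs; the gripper's body (76 mm by 85 mm) begins 54 mm behind the grasp point. The pads swing forward as they close: fully open they stand 13 mm farther back than shut.
Start: joints at [-1.144, 0.238, -0.013, 1.319, 0, 1.571], TCP at [0.217, -0.478, 0.231] pointing down, gripper open.
Joint ranges: [-2.66, 2.66], [-1.03, 1.9], [-1.14, 1.46], [-1.82, 2.27], [-1.45, 1.34], [-3.14, 3.14]. Speed limits (rad/s): [2.22, 2.22, 2.79, 3.14, 3.14, 3.14].

## Interface

Orientations are given as [roll, pitch, yaw] about the fixed x, y, z axes, in that order (R = Rz(yaw) Ry(pitch) Rx(roll)).
In Python, from workcell import r gives the robot as it stands.
- The arm moves only by the shell command python3 -m handwheel 'ROWS'. ROWS is JSON, one flat list of numbers, 5 for each row, row after row: the finger opening in cm, from 0 to 8.54, then the shift along the tool's x, y, z in cm, then the turn about the tool's z in degrees. In form: [grip, x, y, z, spin, grip, x, y, z, spin, ...]. A call has 1 to 8 rows; each row shifts and turns the commanded pose from where the row before left it, along the tool's axes as they then stand; what a row does not reach is not made up. A row lasts 1/10 s, in which the tool goes at most 50 mm and 8.59 degrees, less where a joint would pass 70% of its speed; a pose out of reach is approached as far as the arm can. A call is refused whole if a number of a shift passes 5 or a number of a turn 8.59, either way. A call with a gripper value outside its range is refused whole. The fingers move at their own pace and stop on an object; the grip force is fixed at half the most. Time passes only in rows, so rows that do not move let the fingers close. It gives the time, the measured TCP pose, the force, the opening and the grip force at its end, in the units of the state.
- r.get_obs(): the state, without advancing time (a new reading comes with each control period).
- r.capture(name): name is "scene" or "top"; returns the picture (420x560x3 uint8, red, green, blue); there is no depth.
- r.camera_model(name): a dict with "fx", "fy", "cx", "cy" (pixels), "dist_coeffs" ([k1, k2, p1, p2, k3] as OpenCV has them; the pictures are not rectified), "camera_from_world" (4x4, takes a point from world to camera coordinates). Camera axes: x right, y up, looking along -z (the intrinsics and any distortion apply to the point x, -y, -z); pixel columns grow to the right and rows downward; lengths in m; the calibration is good to about 2 mm. A picture is of the moment at which its call begins. camera_model takes no time and is no camera call.
- r.close_job(): hands the job in; it is judged then, once.
The state is a dict: "time": time; "q": joint angles; "dq": joint speeds; "tau": joint torques, N m; "tool_pos": TCP position; "eef_rot": TCP orientation; "contact_force": force on the tool from outside, world axes, zero at the start; "ft_torque": the same for the moment, N m; "gripper_width": opening from 0.0 (shut) to 1.0 (fully open); "finger_force": force on a finger pad.
Only numpy, scipy, OpenCV 4.12 (cv2) and the standard library are available. Lean on these libraries where they do the work, as an engineer would, in place of code of your own. Each camera call takes 0.05 s, during which the arm holds its last target. There are 200 camera calls.

## Task

Get the club's ball carrier ready for the next match. First check that the screw clamping it to the bench holds: push near one end of its T-handle in the tightening direction (clockwise from above) with about 10 newtons, so that the sprung handle winds up a little but the screw itself does not turn, hold that for a moment and let go. Then load every orange ball lying about, one to each well (any wells will do), shut the clear cover over them, and leave the spool, screwdriver and sensor box where they are.

Things in the scene. Friction and masses are not known exactly. Their poses are not given: they have to be found in the camera images.
- carrier: ball carrier fixed to the bench. Origin on the bench under the deck (wells lie at x -50 and 28); x from its front to the hinged back, z up. Plywood deck x -110..125, y +-140, top at z 12; blue rim 8 mm high round the wells (x -108..86, y +-138); 12 mm posts at x -104 and 114, y +-134, top z 68. On the -y side a flange 90 wide and a strap clamp (34 wide, top z 26) reach to y -290; vertical screw at x 0, y -218
- well0 (a point): centre of a ball resting in well 0 of the carrier (carrier x -50, y -80 mm, 37.5 mm above the bench). The well is an upright white collar, 42 mm outside, 32 mm inside, rising 6 mm from the base (rim 18 mm above the bench); a ball sits on its rim. Wells are 80 mm apart in y, 78 mm in x
- well1 (a point): centre of a ball resting in well 1 of the carrier (carrier x -50, y 0 mm, 37.5 mm above the bench). The well is an upright white collar, 42 mm outside, 32 mm inside, rising 6 mm from the base (rim 18 mm above the bench); a ball sits on its rim. Wells are 80 mm apart in y, 78 mm in x
- well2 (a point): centre of a ball resting in well 2 of the carrier (carrier x -50, y 80 mm, 37.5 mm above the bench). The well is an upright white collar, 42 mm outside, 32 mm inside, rising 6 mm from the base (rim 18 mm above the bench); a ball sits on its rim. Wells are 80 mm apart in y, 78 mm in x
- well3 (a point): centre of a ball resting in well 3 of the carrier (carrier x 28, y -80 mm, 37.5 mm above the bench). The well is an upright white collar, 42 mm outside, 32 mm inside, rising 6 mm from the base (rim 18 mm above the bench); a ball sits on its rim. Wells are 80 mm apart in y, 78 mm in x
- well4 (a point): centre of a ball resting in well 4 of the carrier (carrier x 28, y 0 mm, 37.5 mm above the bench). The well is an upright white collar, 42 mm outside, 32 mm inside, rising 6 mm from the base (rim 18 mm above the bench); a ball sits on its rim. Wells are 80 mm apart in y, 78 mm in x
- well5 (a point): centre of a ball resting in well 5 of the carrier (carrier x 28, y 80 mm, 37.5 mm above the bench). The well is an upright white collar, 42 mm outside, 32 mm inside, rising 6 mm from the base (rim 18 mm above the bench); a ball sits on its rim. Wells are 80 mm apart in y, 78 mm in x
- cover (a joint): angle of the carrier's clear plastic cover: 0 = shut (lying flat on the posts), grows as it is swung up and back, stop at 1.8 rad (leaning back a little past upright). The sheet is 232 x 280 x 5 mm, 0.22 kg; a stiff hinge (0.36 N m friction) lets it stay wherever it is left; it can start slightly ajar
- cover_tab (a point): centre of the yellow tab at the cover's front edge: 30 mm wide (its y), 10 thick (z), standing out 36 mm beyond the edge in the cover's plane. x axis points to the hinge, z out of the cover's upper face. 252 mm from the hinge axis, which runs along carrier y at carrier x 120, z 68; the tab's middle lies 5 mm above that axis when shut, with free space around and below it
- clamp_screw (a joint): how far the clamp screw itself has been turned, rad, growing clockwise (tightening) seen from above; starts anywhere within +-0.6. It is already tight and turns only if more than 1.3 N m is put on it
- screw_mark (a point): yellow witness mark on the screw's collar, 14 mm from the screw axis, 35 mm above the bench
- t_handle (a joint): spring wind-up of the T-handle on top of the clamp screw, rad, against the screw: 0 when nobody pushes, grows when it is pushed clockwise seen from above, stiffness 4 N m/rad, so about 0.14 rad when pushed with 10 N near its end; springs back when let go
- t_hub (a point): centre of the T-handle on the screw axis, 100 mm above the bench: a level steel bar 12 mm thick, 146 mm long over two red ball ends (22 mm, centred 62 mm from the axis); black hub 26 mm thick. With the screw at 0 the bar lies along carrier x. Below the bar's outer parts it is free down to the strap and bench
- t_front (a point): point on the T-handle's bar 54 mm from the screw axis, in the half towards the robot; pushing it clockwise means pushing it towards the wells (about carrier +y). Its mirror point is in the other half, where clockwise is the other way
- tray: round grey sorting tray fixed to the bench, 270 mm across, flat floor 4 mm thick, upright wall 5 mm thick and 28 mm high (inner radius 130 mm). Origin: centre of its underside
- ball0: orange hollow plastic ball, 50 mm across, 30 g, with a thin darker seam; origin at its centre. At the start it rests in the grey tray, centre 29 mm above the bench; it rolls if pushed. Between 4 and 6 of the balls are present (None if absent)
- ball1: orange hollow plastic ball, 50 mm across, 30 g, with a thin darker seam; origin at its centre. At the start it rests in the grey tray, centre 29 mm above the bench; it rolls if pushed. Between 4 and 6 of the balls are present (None if absent)
- ball2: orange hollow plastic ball, 50 mm across, 30 g, with a thin darker seam; origin at its centre. At the start it rests in the grey tray, centre 29 mm above the bench; it rolls if pushed. Between 4 and 6 of the balls are present (None if absent)
- ball3: orange hollow plastic ball, 50 mm across, 30 g, with a thin darker seam; origin at its centre. At the start it rests in the grey tray, centre 29 mm above the bench; it rolls if pushed. Between 4 and 6 of the balls are present (None if absent)
- ball4: orange hollow plastic ball, 50 mm across, 30 g, with a thin darker seam; origin at its centre. At the start it rests in the grey tray, centre 29 mm above the bench; it rolls if pushed. Between 4 and 6 of the balls are present (None if absent)
- ball5: orange hollow plastic ball, 50 mm across, 30 g, with a thin darker seam; origin at its centre. At the start it rests in the grey tray, centre 29 mm above the bench; it rolls if pushed. Between 4 and 6 of the balls are present (None if absent)
- spool: bystander: black and green filament spool lying flat, 170 mm across, 60 mm high; origin at the centre of its underside
- screwdriver: bystander: screwdriver lying on the bench; origin under its middle
- sensor_box: bystander: white printed sensor box 90 x 65 x 35 mm; origin at the centre of its underside
Not all that is in view belongs to the job. Leave any blue, green or pink look-alike of the ball0 alone.

How it is judged:
By the outcome, as a careful person would: the job done as asked, in the order asked, and still so for the second after the job is handed in, with the robot touching nothing.
Of ball0, ball1, ball2, ball3, ball4, ball5 only 4 to 6 are there at a start; the rules pass over those that are not, and their reading is None.
At some moment in a run one of ball0, ball1, ball2, ball3, ball4, ball5 may be knocked a few centimetres aside while the robot is not near it.
Once in a run the grip may slacken for a moment while it holds something.
It also fails if it takes over 210 s, if anything falls off the work surface, if the arm or the gripper's body presses on something with over 40 N, if the wrist force passes 120 N, or if a joint passes its speed limit or range.

## Working session

There is one attempt and no reset: what is moved stays moved. The work goes in short steps, Python scripts to look and compute and a shell command to move; the robot and the scene stay as the last step left them, time stands still between calls to the robot, and variables do not carry over. Pictures are saved under pics/ and viewed, at most 14 in all, crops included, and the job is handed in when it is done.

```bash
mkdir -p pics; ls; python3 - <<'E'
from workcell import r
import cv2
for n in("scene","top"):
    cv2.imwrite(f"pics/{n}0.png",cv2.cvtColor(r.capture(n),cv2.COLOR_RGB2BGR)); m=r.camera_model(n); print({k:(v if k!="camera_from_world" else __import__("numpy").round(v,3).tolist()) for k,v in m.items()})
print(r.get_obs(), r.grip_depth)
E
```

```text
pics
{'fx': 471.6695486200897, 'fy': 471.6695486200897, 'cx': 280.9686914871557, 'cy': 206.55548163226584, 'dist_coeffs': array([-0.08655767,  0.        ,  0.        ,  0.        ,  0.        ]), 'camera_from_world': [[0.502, 0.865, 0.021, -0.373], [-0.572, 0.313, 0.758, 0.198], [0.649, -0.392, 0.652, -1.663], [0.0, 0.0, 0.0, 1.0]]}
{'fx': 504.507739384306, 'fy': 504.507739384306, 'cx': 283.36962900934486, 'cy': 211.8407313104392, 'dist_coeffs': array([-0.02709169,  0.        ,  0.        ,  0.        ,  0.        ]), 'camera_from_world': [[-0.018, -1.0, 0.002, 0.137], [0.991, -0.017, 0.131, -0.526], [-0.131, 0.005, 0.991, -1.226], [0.0, 0.0, 0.0, 1.0]]}
{'time': 0.1, 'q': array([-1.14398824e+00,  2.38716970e-01, -1.41645852e-02,  1.31919953e+00,
       -3.54117666e-05,  1.57079895e+00]), 'dq': array([-0.00014887, -0.00115852,  0.00144755, -0.0014394 ,  0.00177711,
       -0.00030417]), 'tau': array([-6.26564452e-04, -5.39721537e+01,  3.46998489e+01,  1.34512241e-02,
        2.99900410e-05,  5.95375610e-06]), 'tool_pos': array([ 0.21716926, -0.47756966,  0.230746  ]), 'eef_rot': array([-3.14030790e+00,  3.54151111e-05,  4.26805508e-01]), 'contact_force': array([-0.21059455,  0.53566405,  0.54664362]), 'ft_torque': array([ 0.03235424, -0.01834917,  0.00605418]), 'finger_force': 0.0, 'gripper_width': 1.0031269879790659} 0.0187
```

View pics/scene0.png

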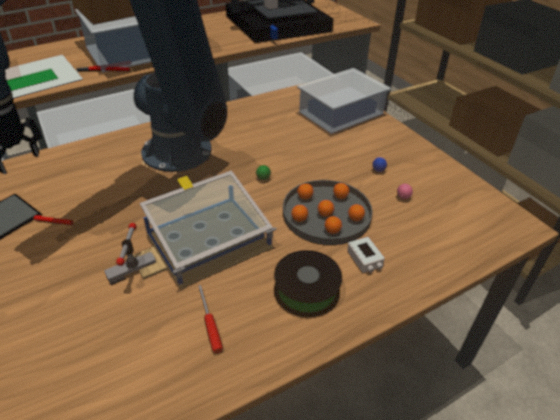

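View pics/top0.png

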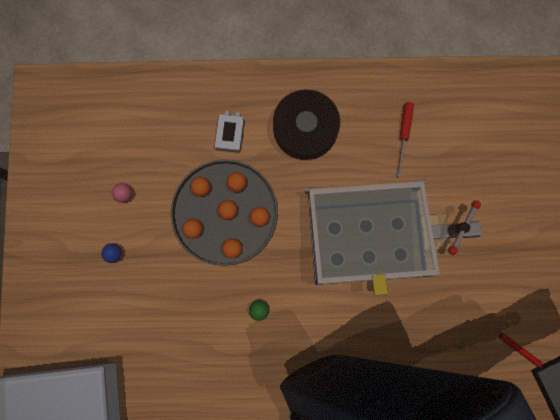

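Top view: six orange balls in the tray around (225,212), with green, blue and pink decoys outside it. The cover lies nearly shut, tab at (380,285); the T-handle's red ends are at (476,204) and (453,251), wells between (334,229) and (401,255).

```bash
cat > h.py <<'E'
from workcell import r
import cv2, numpy as np
from scipy.optimize import least_squares
def cap(n,save=None):
    im=r.capture(n)
    if save: cv2.imwrite(f"pics/{save}.png",cv2.cvtColor(im,cv2.COLOR_RGB2BGR))
    return im
def cam(n):
    m=r.camera_model(n); K=np.array([[m["fx"],0,m["cx"]],[0,m["fy"],m["cy"]],[0,0,1]]); T=np.array(m["camera_from_world"]); return K,np.array(m["dist_coeffs"],float),T
def proj(n,P):
    K,d,T=cam(n); P=np.atleast_2d(P); c=P@T[:3,:3].T+T[:3,3]; c=c*[1,-1,-1]
    return cv2.projectPoints(c.reshape(-1,1,3),np.zeros(3),np.zeros(3),K,d)[0].reshape(-1,2)
def ray(n,uv):
    K,d,T=cam(n); p=cv2.undistortPoints(np.array(uv,float).reshape(-1,1,2),K,d).reshape(-1,2)
    v=np.c_[p[:,0],-p[:,1],-np.ones(len(p))]@T[:3,:3]; return -T[:3,:3].T@T[:3,3],v
def at(n,uv,z):
    o,v=ray(n,uv); return o+v*((z-o[2])/v[:,2])[:,None]
def blobs(im,lo,hi,amin=15):
    h=cv2.cvtColor(im,cv2.COLOR_RGB2HSV); m=cv2.inRange(h,np.array(lo),np.array(hi))
    m=cv2.morphologyEx(m,cv2.MORPH_CLOSE,np.ones((3,3)))
    k,_,s,c=cv2.connectedComponentsWithStats(m); return [(c[i],s[i]) for i in range(1,k) if s[i][4]>=amin]
def tri(a,b):
    return least_squares(lambda P:np.r_[proj("scene",P)[0]-a,proj("top",P)[0]-b],[.5,0,.05]).x
ORANGE=((5,150,90),(14,255,255)); YEL=((22,150,110),(35,255,255)); RED=((0,170,70),(4,255,255))
E
python3 - <<'E'
from h import *
np.set_printoptions(precision=4,suppress=True)
t=cv2.cvtColor(cv2.imread("pics/top0.png"),4); s=cv2.cvtColor(cv2.imread("pics/scene0.png"),4)
for nm,im in(("top",t),("scene",s)):
  for k,c in(("O",ORANGE),("Y",YEL),("R",RED)):
    for p,st in blobs(im,*c,6): print(nm,k,p.round(1),st, at(nm,p,.029 if k=="O" else .1)[0].round(4))
uv=[(401,255),(369,257),(337,259),(398,224),(366,226),(334,229)]
W=at("top",uv,.018)[:,:2]
loc=np.array([[-50,-80],[-50,0],[-50,80],[28,-80],[28,0],[28,80]])/1e3
f=lambda q:loc@np.array([[np.cos(q[2]),np.sin(q[2])],[-np.sin(q[2]),np.cos(q[2])]])+q[:2]
q=least_squares(lambda q:(f(q)-W).ravel(),[.5,-.2,0]); print(q.x,q.fun*1e3)
for c in[(453,251),(476,204)]:print(at("top",c,.1))
E
```

```text
top O [408.5 102. ] [406 102   6   1   6] [ 0.8109 -0.2023  0.029 ]
top O [413.1 106.9] [413 103   2   9  10] [ 0.7976 -0.2136  0.029 ]
top O [411.  121.5] [411 119   1   6   6] [ 0.7585 -0.206   0.029 ]
top O [408.6 135. ] [408 132   2   7   7] [ 0.7227 -0.1978  0.029 ]
top O [235.7 181.2] [227 172  19  19 273] [0.6095 0.2464 0.029 ]
top O [199.5 185.9] [191 177  18  19 268] [0.5991 0.3381 0.029 ]
top O [226.9 209.3] [218 200  19  19 275] [0.5381 0.2691 0.029 ]
top O [478.7 203.1] [476 200   5   9  12] [ 0.5429 -0.3667  0.029 ]
top O [259. 216.] [250 207  19  19 279] [0.5198 0.1886 0.029 ]
top O [191.4 228.2] [183 219  18  19 278] [0.4922 0.3579 0.029 ]
top O [231.3 248. ] [222 239  19  19 283] [0.4408 0.2585 0.029 ]
top O [453.5 253.8] [451 253   6   2   6] [ 0.4163 -0.2947  0.029 ]
top Y [379.5 284.6] [373 275  14  20 238] [ 0.3452 -0.0931  0.1   ]
top R [406.5 120.1] [401 102  13  38 305] [ 0.7397 -0.1761  0.1   ]
top R [475.9 204.1] [472 201   9   8  45] [ 0.5304 -0.3316  0.1   ]
top R [452.7 250.1] [449 246   8   9  50] [ 0.4219 -0.2691  0.1   ]
top R [526.  353.7] [504 335  39
[... 745 characters left out ...]
 20  41 159] [ 0.7835 -0.1998  0.029 ]
scene Y [184.6 181.8] [177 176  15  13 136] [ 0.3122 -0.0758  0.1   ]
scene R [94.3 67.8] [89 66 11  4 36] [-0.6133 -0.126   0.1   ]
scene R [116.8  68.4] [106  67  23   4  64] [-0.5586 -0.044   0.1   ]
scene R [ 50.7 219.4] [ 33 215  39   9 151] [ 0.2922 -0.451   0.1   ]
scene R [132.1 225. ] [130 223   5   5  17] [ 0.419  -0.2641  0.1   ]
scene R [120. 261.] [117 258   7   7  35] [ 0.5296 -0.3277  0.1   ]
scene R [212.6 332.2] [205 314  17  37 302] [ 0.8225 -0.2137  0.1   ]
[ 0.4625 -0.0824  0.0535] [ 0.5016  0.8554 -0.2873  0.0914 -1.0589 -0.429   0.0935  1.1621 -0.5625
 -0.228   1.3136 -1.4519]
[[ 0.4199 -0.2698  0.1   ]]
[[ 0.5306 -0.3319  0.1   ]]
```

```bash
cat >> h.py <<'E'
C=np.array([.4625,-.0824]); CY=.0535
def carr(x,y): c,s=np.cos(CY),np.sin(CY); return C+np.array([c*x-s*y,s*x+c*y])/1e3
def plan(x,y,z,yaw=None,frm=None):
    o=r.get_obs(); p=np.array(o["tool_pos"]) if frm is None else np.array(frm); a=o["eef_rot"][2]
    yaw=a if yaw is None else yaw
    d=np.array([x,y,z])-p; c,s=np.cos(yaw),np.sin(yaw)
    sp=(yaw-a+np.pi)%(2*np.pi)-np.pi
    print("spin deg %.2f"%-np.degrees(sp),"(half-turn alt %.2f)"%-np.degrees((sp+np.pi/2)%np.pi-np.pi/2),"shift cm x %.2f y %.2f z %.2f"%tuple(100*np.array([c*d[0]+s*d[1],s*d[0]-c*d[1],-d[2]])))
E
python3 - <<'E'
from h import *
print("tab",tri([184.6,181.8],[379.5,284.6]), "shut expect",carr(-132,0),.073)
for a,b in(((132.1,224.7),(452.9,250.5)),((119.5,261),(476.2,204))): print("end",tri(a,b))
plan(.401,-.3146,.085,1.047)
E
python3 -m handwheel '[0,0,0,0,-7.1, 0,0,0,0,-7.1, 0,0,0,0,-7.1, 0,0,0,0,-7.1, 0,0,0,0,-7.1, 0,0,0,0,0]'
python3 -c "
from h import *
plan(.401,-.3146,.085,1.047)"
```

```text
tab [ 0.34582639 -0.08707166  0.12729378] shut expect [ 0.33068886 -0.08945863] 0.073
end [ 0.42148962 -0.26635208  0.10454157]
end [ 0.53074597 -0.33007363  0.10254071]
spin deg -35.53 (half-turn alt -35.53) shift cm x 23.31 y 7.77 z 14.57
time: 0.7
tool_pos: [0.2172, -0.4777, 0.231]
eef_rot: [-3.141, -0.001, 1.048]
contact_force: [-0.1, 0.3, -0.2]
gripper_width: 0.001
finger_force: 0.0
spin deg 0.07 (half-turn alt 0.07) shift cm x 23.31 y 7.76 z 14.60
```

```bash
python3 -m handwheel '[0,3.9,1.3,1.5,0, 0,3.9,1.3,1.5,0, 0,3.9,1.3,1.5,0, 0,3.9,1.3,1.5,0, 0,3.9,1.3,1.5,0, 0,3.8,1.25,1.5,0, 0,0,0,3,0, 0,0,0,2.6,0]'
python3 -m handwheel '[0,0,0,0,0, 0,0,0,0,0]'
python3 - <<'E'
from h import *
im=cap("scene"); cv2.imwrite("pics/push1.png",cv2.cvtColor(cv2.resize(im[150:330,40:280],None,fx=3,fy=3,interpolation=cv2.INTER_CUBIC),4))
E
```

```text
time: 1.5
tool_pos: [0.402, -0.3138, 0.0842]
eef_rot: [3.142, -0.0, 1.045]
contact_force: [-0.9, -0.7, -0.2]
gripper_width: -0.002
finger_force: 0.0
time: 1.7
tool_pos: [0.4009, -0.3149, 0.0855]
eef_rot: [-3.141, -0.0, 1.044]
contact_force: [-0.1, -0.8, 0.7]
gripper_width: 0.003
finger_force: 0.0
```

View pics/push1.png

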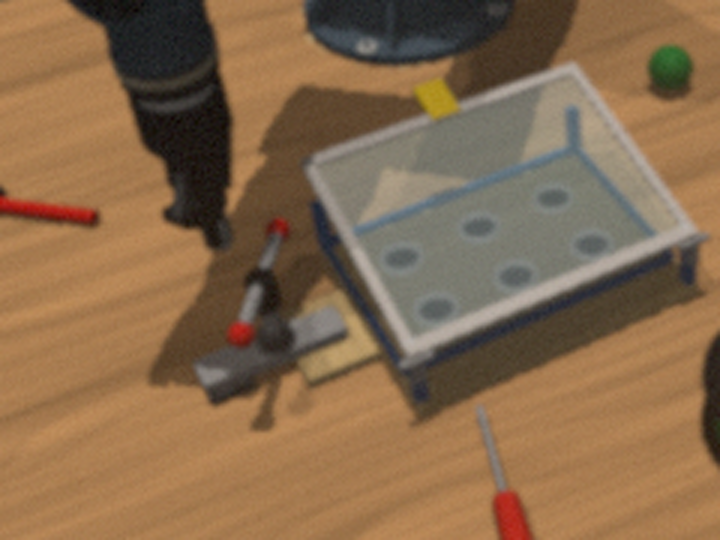

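The shut fingertips (crop 220,240) stand clear of the front red end (279,228) on the far side from the wells. The cover is ajar, with its front edge lifted. I'll approach until contact.

```bash
python3 -m handwheel '[0,1,0,0,0, 0,1,0,0,0, 0,0.5,0,0,0, 0,0,0,0,0]'
python3 -m handwheel '[0,0.3,0,0,0,0,0,0,0,0]'; python3 -m handwheel '[0,0.3,0,0,0,0,0,0,0,0]';python3 -m handwheel '[0,0.2,0,0,0,0,0,0,0,0]'
```

```text
time: 2.15
tool_pos: [0.4142, -0.2926, 0.0858]
eef_rot: [3.141, -0.0, 1.047]
contact_force: [-0.2, -0.0, -0.1]
gripper_width: 0.001
finger_force: 0.0
time: 2.35
tool_pos: [0.4152, -0.2905, 0.0853]
eef_rot: [-3.142, -0.0, 1.047]
contact_force: [-0.1, 0.3, -0.4]
gripper_width: -0.002
finger_force: 0.0
time: 2.55
tool_pos: [0.4165, -0.2881, 0.0852]
eef_rot: [-3.141, 0.0, 1.046]
contact_force: [-0.9, 0.0, 1.2]
gripper_width: 0.003
finger_force: 0.3
time: 2.75
tool_pos: [0.4173, -0.2864, 0.0852]
eef_rot: [-3.141, 0.001, 1.046]
contact_force: [-2.5, -1.8, 0.4]
gripper_width: -0.003
finger_force: 1.2
```

```bash
python3 -m handwheel '[0,0.2,0,0,0,0,0,0,0,0]'; python3 -m handwheel '[0,0.2,0,0,0,0,0,0,0,0]'; python3 -m handwheel '[0,0.15,0,0,0,0,0,0,0,0]'
```

```text
time: 2.95
tool_pos: [0.4181, -0.2847, 0.0852]
eef_rot: [-3.141, 0.001, 1.046]
contact_force: [-5.0, -3.1, 0.3]
gripper_width: 0.001
finger_force: 2.2
time: 3.15
tool_pos: [0.4189, -0.2831, 0.0852]
eef_rot: [-3.141, 0.001, 1.046]
contact_force: [-6.2, -4.2, 0.9]
gripper_width: 0.002
finger_force: 3.0
time: 3.35
tool_pos: [0.4195, -0.282, 0.0852]
eef_rot: [-3.141, 0.002, 1.046]
contact_force: [-6.7, -4.3, 2.5]
gripper_width: 0.001
finger_force: 3.6
```

```bash
python3 -m handwheel '[0,0.2,0,0,0,0,0,0,0,0]';  python3 -m handwheel '[0,0.1,0,0,0,0,0,0,0,0,0,0,0,0,0,0,0,0,0,0,0,0,0,0,0,0,0,0,0,0]'; python3 -c "
from h import *
im=cap('top')
b=[p for p,s in blobs(im,*RED,15) if 430<p[0]<500 and 180<p[1]<270]; print(b)
P=at('top',b,.1);d=P[0]-P[1]; print(P,np.arctan2(d[1],d[0]))"
```

```text
time: 3.55
tool_pos: [0.4203, -0.2804, 0.0852]
eef_rot: [-3.14, 0.002, 1.046]
contact_force: [-7.5, -5.6, 1.9]
gripper_width: -0.001
finger_force: 4.5
time: 4.15
tool_pos: [0.4206, -0.2798, 0.0852]
eef_rot: [-3.14, 0.003, 1.046]
contact_force: [-7.4, -5.7, 1.7]
gripper_width: 0.001
finger_force: 4.8
[array([479.48888889, 206.11111111])]Traceback (most recent call last):
  File "<string>", line 5, in <module>
    P=at('top',b,.1);d=P[0]-P[1]; print(P,np.arctan2(d[1],d[0]))
                            ~^^^
IndexError: index 1 is out of bounds for axis 0 with size 1
```

Wind-up measures ~0.14 rad (far end moved ~9 mm) at about 9.4 N. I'll hold, then back off.

```bash
python3 -m handwheel '[0,0.05,0,0,0,0,0,0,0,0,0,0,0,0,0,0,0,0,0,0,0,0,0,0,0,0,0,0,0,0,0,0,0,0,0,0,0,0,0,0]'; python3 -m handwheel '[0,-0.4,0,0,0,0,-0.5,0,0,0,0,-0.8,0,0,0,0,-1.5,0,0,0,0,-2,0,0,0,0,0,0,-5,0,0,0,0,-5,0]'; python3 -c "
from h import *
im=cap('top');s=cap('scene')
b=[p for p,q in blobs(im,*RED,15) if 430<p[0]<500 and 180<p[1]<270]; print(b)
b=[(p,q[4]) for p,q in blobs(im,*YEL,15)];c=[(p,q[4]) for p,q in blobs(s,*YEL,15)]; print(b,c)
for a in np.arange(0,.5,.05):
  x=120-252*np.cos(a)-5*np.sin(a); z=68+252*np.sin(a)+5*np.cos(a); P=[*carr(x,0),z/1e3]; print(a.round(2),np.round(P,3),proj('top',P).round(1),proj('scene',P).round(1))
"
```

```text
time: 5.0
tool_pos: [0.4208, -0.2795, 0.0852]
eef_rot: [-3.14, 0.003, 1.045]
contact_force: [-8.2, -6.9, 1.9]
gripper_width: -0.001
finger_force: 5.0
time: 5.7
tool_pos: [0.3947, -0.324, 0.1855]
eef_rot: [-3.139, -0.001, 1.045]
contact_force: [0.8, -1.6, 0.9]
gripper_width: 0.001
finger_force: 0.0
[array([475.97727273, 204.06818182]), array([452.67272727, 250.2       ])]
[(array([379.34862385, 284.54587156]), np.int32(218))] [(array([184.72222222, 182.19047619]), np.int32(126))]
0.0 [ 0.331 -0.089  0.073] [[376.1 290.6]] [[183.6 194. ]]
0.05 [ 0.331 -0.089  0.086] [[377.1 290.7]] [[183.1 190.6]]
0.1 [ 0.331 -0.089  0.098] [[378.1 290.5]] [[182.7 187.4]]
0.15 [ 0.333 -0.089  0.111] [[379.  290.1]] [[182.4 184.2]]
0.2 [ 0.335 -0.089  0.123] [[380.  289.3]] [[182.2 181.1]]
0.25 [ 0.337 -0.089  0.135] [[380.9 288.3]] [[182.1 178.1]]
0.3 [ 0.34  -0.089  0.147] [[381.8 287. ]] [[182.1 175.3]]
0.35 [ 0.344 -0.089  0.159] [[382.7 285.3]] [[182.1 172.5]]
0.4 [ 0.349 -0.088  0.171] [[383.6 283.4]] [[182.3 169.9]]
0.45 [ 0.354 -0.088  0.182] [[384.4 281.1]] [[182.6 167.5]]
```

Handle has sprung back exactly to its starting pixels, so the screw did not turn. Now the cover (ajar ~0.2 rad): grip the tab across its width.

```bash
python3 -m handwheel '[8.5,0,0,-3,8.1,8.5,0,0,-3,8.1,8.5,0,0,0,8.1,8.5,0,0,0,8.1,8.5,0,0,0,8.1,8.5,0,0,0,8.1,8.5,0,0,0,8.1,8.5,0,0,0,0]'
python3 -c "
from h import *
plan(.331,-.089,.098,.0535)"
```

```text
time: 6.6
tool_pos: [0.3959, -0.3241, 0.2451]
eef_rot: [-3.141, -0.0, 0.054]
contact_force: [0.2, -0.5, 0.0]
gripper_width: 0.996
finger_force: 0.0
spin deg 0.05 (half-turn alt 0.05) shift cm x -5.22 y -23.83 z 14.71
```

```bash
python3 -m handwheel '[8.5,-1,-4.8,0,0,8.5,-1,-4.8,0,0,8.5,-1,-4.8,0,0,8.5,-1,-4.8,0,0,8.5,-1.2,-4.6,0,0,8.5,0,0,4,0,8.5,0,0,4,0,8.5,0,0,2,0]'
python3 -c "
from h import *
im=cap('scene');t=cap('top')
a=cv2.resize(im[110:250,100:290],(800,590),interpolation=cv2.INTER_CUBIC)
cv2.imwrite('pics/tab1.png',cv2.cvtColor(a,4))
plan(.331,-.089,.098,.0535)"
```

```text
time: 7.4
tool_pos: [0.3293, -0.0883, 0.1431]
eef_rot: [-3.141, 0.001, 0.063]
contact_force: [-0.3, 0.4, 0.0]
gripper_width: 0.992
finger_force: 0.0
spin deg 0.44 (half-turn alt 0.44) shift cm x 0.21 y 0.07 z 4.54
```

View pics/tab1.png

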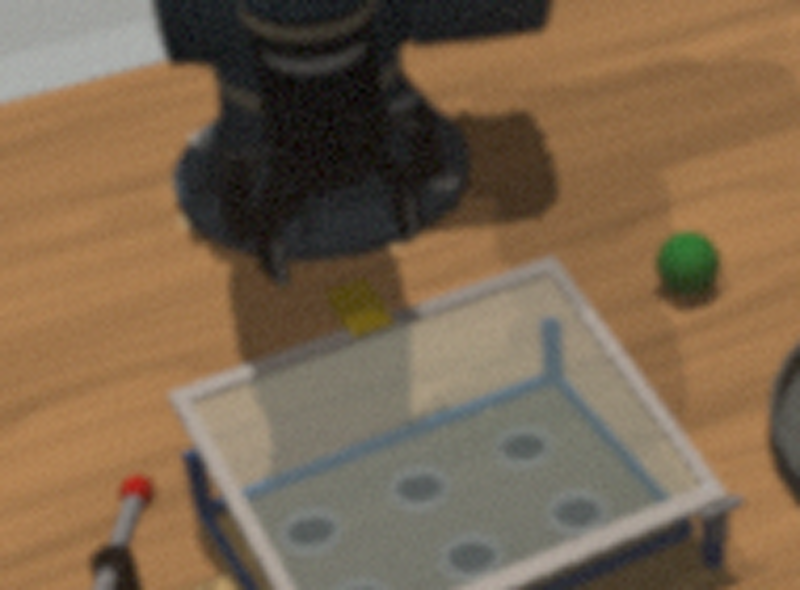

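The open fingers (tips at 275,270 and 405,230) straddle the tab (360,308) from above. Lowering and gripping.

```bash
python3 -m handwheel '[8.5,0.2,0,2,0.4,8.5,0,0,2,0,8.5,0,0,0.5,0,8.5,0,0,0,0]' && python3 -m handwheel '[1,0,0,0,0,1,0,0,0,0,1,0,0,0,0,1,0,0,0,0,1,0,0,0,0,1,0,0,0,0]'; python3 -c "
from h import *
c=C
p=r.get_obs()['tool_pos'];print(p)
a0=.2
for a in np.arange(a0,1.76,.1): 
  x=252*(np.cos(a0)-np.cos(a)); z=252*(np.sin(a)-np.sin(a0)); print(a.round(2),round(x,1),round(z,1))"
```

```text
time: 7.9
tool_pos: [0.3328, -0.0891, 0.1008]
eef_rot: [-3.141, 0.0, 0.051]
contact_force: [0.5, -0.6, 0.2]
gripper_width: 0.999
finger_force: 0.0
time: 8.5
tool_pos: [0.3326, -0.0876, 0.1004]
eef_rot: [-3.139, -0.001, 0.051]
contact_force: [0.7, 9.0, 1.3]
gripper_width: 0.337
finger_force: 59.3
[ 0.33263546 -0.08763468  0.10043078]
0.2 0.0 0.0
0.3 6.2 24.4
0.4 14.9 48.1
0.5 25.8 70.8
0.6 39.0 92.2
0.7 54.2 112.3
0.8 71.4 130.7
0.9 90.3 147.3
1.0 110.8 162.0
1.1 132.7 174.5
1.2 155.7 184.8
1.3 179.6 192.8
1.4 204.1 198.3
1.5 229.2 201.3
1.6 254.3 201.8
1.7 279.4 199.8
```

```bash
python3 -m handwheel '[1,0.62,0,-2.44,0,1,0.87,0,-2.37,0,1,1.09,0,-2.27,0,1,1.32,0,-2.14,0,1,0,0,0,0]'; python3 -m handwheel '[1,1.52,0,-2.01,0,1,1.72,0,-1.84,0,1,1.89,0,-1.66,0,1,2.05,0,-1.47,0,1,0,0,0,0]'
```

```text
time: 9.0
tool_pos: [0.372, -0.0855, 0.1942]
eef_rot: [-3.138, -0.0, 0.051]
contact_force: [-4.1, 8.1, 1.0]
gripper_width: 0.337
finger_force: 61.0
time: 9.5
tool_pos: [0.4442, -0.0816, 0.2636]
eef_rot: [-3.138, 0.0, 0.052]
contact_force: [-6.5, 9.1, 7.1]
gripper_width: 0.338
finger_force: 65.9
```

```bash
python3 -m handwheel '[1,2.19,0,-1.25,0,1,2.3,0,-1.03,0,1,2.39,0,-0.8,0,1,2.45,0,-0.55,0,1,0,0,0,0]'; python3 -m handwheel '[1,2.5,0,-0.3,0,1,2.5,0,0,0,1,2.5,0,0.2,0,1,0,0,0,0]';  python3 -c "
from h import *
im=cap('scene','open1')"
```

```text
time: 10.0
tool_pos: [0.5384, -0.0765, 0.2996]
eef_rot: [-3.138, -0.001, 0.052]
contact_force: [-1.4, 11.4, 9.3]
gripper_width: 0.339
finger_force: 68.2
time: 10.4
tool_pos: [0.6143, -0.0724, 0.3009]
eef_rot: [-3.138, -0.004, 0.052]
contact_force: [0.6, 11.3, 14.2]
gripper_width: 0.336
finger_force: 73.0
```

View pics/open1.png

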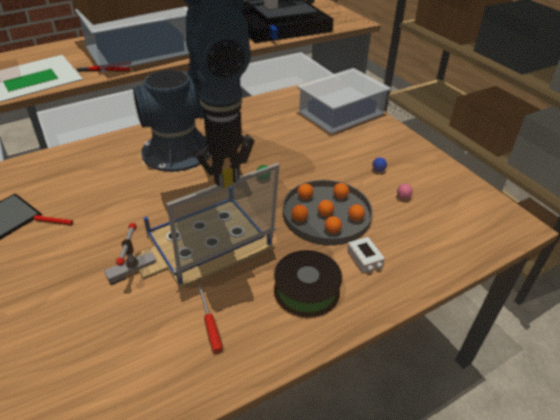

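Cover now stands upright, leaning back slightly, wells uncovered; the gripper still holds the tab (228,178). Release and go up.

```bash
python3 -m handwheel '[8.5,0,0,0,0,8.5,0,0,0,0,8.5,0,0,0,0,8.5,0,0,-4,0,8.5,0,0,-4,0,8.5,0,0,0,0]';  cat >> h.py <<'E'
TR=np.array([.522,.263])
def balls():
    im=cap("top"); out=[]
    for p,s in blobs(im,*ORANGE,60):
        if 10<s[2]<26 and 10<s[3]<26: out.append((at("top",p,.029)[0][:2],s[4],p))
    return out
E
python3 -c "
from h import *
im=cap('top','top2')
for b in balls():
  d=b[0]-TR; print(b[0].round(4),b[1],b[2].round(),'r %.3f az %.2f'%(np.hypot(*d),np.arctan2(d[1],d[0])))
for i,c in enumerate([(-50,-80),(-50,0),(-50,80),(28,-80),(28,0),(28,80)]): print(i,carr(*c).round(4))
print(r.get_obs()['tool_pos'],r.get_obs()['q'])
"
```

```text
time: 11.05
tool_pos: [0.6122, -0.0755, 0.3848]
eef_rot: [3.14, -0.007, 0.049]
contact_force: [0.4, 0.0, 0.3]
gripper_width: 0.997
finger_force: 0.0
[0.6087 0.2459] 281 [236. 182.] r 0.088 az -0.19
[0.5983 0.337 ] 290 [200. 186.] r 0.106 az 0.77
[0.5377 0.2683] 296 [227. 209.] r 0.017 az 0.33
[0.5197 0.1885] 290 [259. 216.] r 0.075 az -1.60
[0.4921 0.3569] 304 [192. 228.] r 0.099 az 1.88
[0.4409 0.2577] 307 [232. 248.] r 0.081 az -3.08
0 [ 0.4168 -0.165 ]
1 [ 0.4126 -0.0851]
2 [ 0.4083 -0.0052]
3 [ 0.4947 -0.1608]
4 [ 0.4905 -0.0809]
5 [ 0.4862 -0.001 ]
[ 0.61172968 -0.07535384  0.38021263] [-1.22506551e-01  4.20462777e-01  6.33407829e-01  1.78207712e+00
 -1.15758694e-04  2.96967383e+00]
```

View pics/top2.png

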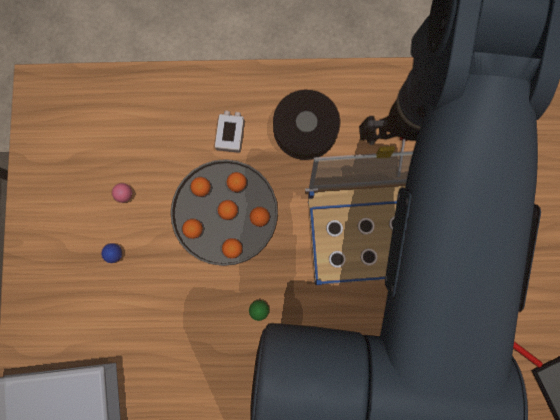

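Top view: six balls still in the tray and the wells uncovered (334,229 etc.). The cover is open at (360,172). Turn the wrist (joint 6 is near its limit), then go above ball D (259,216).

```bash
python3 -m handwheel '[7.5,0,0,0,-8.5,7.5,0,0,0,-8.5,7.5,0,0,0,-8.5,7.5,0,0,0,-8.5,7.5,0,0,0,-8.5,7.5,0,0,0,-8.5,7.5,0,0,0,-8.5,7.5,0,0,0,-8.5]';python3 -m handwheel '[7.5,0,0,0,-8.5,7.5,0,0,0,-8.5,7.5,0,0,0,0]'
python3 -c "
from h import *
plan(.5197,.1885,.12,1.54)"
```

```text
time: 11.95
tool_pos: [0.6109, -0.0751, 0.3779]
eef_rot: [-3.139, 0.001, 1.242]
contact_force: [-0.1, -0.4, -0.2]
gripper_width: 0.876
finger_force: 0.0
time: 12.25
tool_pos: [0.6109, -0.0751, 0.3781]
eef_rot: [-3.139, -0.0, 1.535]
contact_force: [0.6, -0.2, -0.4]
gripper_width: 0.879
finger_force: 0.0
spin deg -0.27 (half-turn alt -0.27) shift cm x 26.07 y -9.93 z 25.81
```

```bash
python3 -m handwheel '[7.5,4.4,-1.7,0,0,7.5,4.4,-1.7,0,0,7.5,4.4,-1.7,0,0,7.5,4.4,-1.6,0,0,7.5,4.2,-1.6,2,0,7.5,4.2,-1.6,2,0,7.5,0,0,5,0,7.5,0,0,5,0]';python3 -m handwheel '[7.5,0,0,5,0,7.5,0,0,5,0,7.5,0,0,1.8,0,7.5,0,0,0,0]'
python3 -c "
from h import *
for b in balls(): print(b[0].round(4),b[1])
plan(.5197,.1885,.008,1.54)"
```

```text
time: 13.05
tool_pos: [0.5213, 0.19, 0.238]
eef_rot: [3.14, -0.001, 1.531]
contact_force: [0.7, 1.1, -0.9]
gripper_width: 0.878
finger_force: 0.0
time: 13.45
tool_pos: [0.5194, 0.1875, 0.1179]
eef_rot: [-3.135, 0.003, 1.529]
contact_force: [-0.6, -0.8, 0.9]
gripper_width: 0.875
finger_force: 0.0
[0.5985 0.3397] 249
[0.492  0.3582] 280
spin deg -0.58 (half-turn alt -0.58) shift cm x 0.05 y -0.12 z 11.23
```

```bash
python3 -m handwheel '[7.5,0,0,4,0,7.5,0,0,4,0,7.5,0,0,2,0,7.5,0,0,1,0,7.5,0,0,0.2,0,7.5,0,0,0,0]';python3 -m handwheel '[3,0,0,0,0,3,0,0,0,0,3,0,0,0,0,3,0,0,0,0,3,0,0,0,0]';python3 -m handwheel '[3,0,0,-3,0,3,0,0,-4,0,3,0,0,-4,0,3,0,0,-3,0,3,0,0,0,0]'
python3 -c "
from h import *
plan(*carr(28,-80),.1,None)"
```

```text
time: 14.1
tool_pos: [0.5232, 0.1889, 0.0109]
eef_rot: [3.14, -0.001, 1.533]
contact_force: [-0.6, -0.0, 0.5]
gripper_width: 0.88
finger_force: 0.0
time: 14.6
tool_pos: [0.5229, 0.1889, 0.0112]
eef_rot: [3.14, -0.001, 1.533]
contact_force: [-1.6, -0.5, 7.3]
gripper_width: 0.556
finger_force: 60.2
time: 15.1
tool_pos: [0.5246, 0.1894, 0.1548]
eef_rot: [3.134, -0.003, 1.533]
contact_force: [0.1, -0.1, -0.2]
gripper_width: 0.559
finger_force: 61.7
spin deg -0.00 (half-turn alt -0.00) shift cm x -35.11 y -1.67 z 5.48
```

```bash
python3 -m handwheel '[3,-4.4,-0.2,0,0,3,-4.4,-0.2,0,0,3,-4.4,-0.2,0,0,3,-4.4,-0.2,0,0,3,-4.4,-0.2,0,0,3,-4.4,-0.2,0,0,3,-4.4,-0.2,0,0,3,-4.3,-0.2,0,0]';python3 -m handwheel '[3,0,0,3,0,3,0,0,3,0,3,0,0,0,0,3,0,0,0,0]'
python3 -c "
from h import *
plan(*carr(28,-80),.021,None)
im=cap('scene');cv2.imwrite('pics/place1.png',cv2.cvtColor(cv2.resize(im[160:290,110:290],(800,578),interpolation=cv2.INTER_CUBIC),4))
p=r.get_obs()['tool_pos']; bl=[(b[0].round(1),b[1][4]) for b in blobs(im,*ORANGE,50)]; print(bl, proj('scene',[p[0],p[1],p[2]+.018]))
"
```

```text
time: 15.9
tool_pos: [0.4924, -0.1633, 0.1494]
eef_rot: [3.142, -0.0, 1.533]
contact_force: [1.6, -0.7, -0.9]
gripper_width: 0.563
finger_force: 61.7
time: 16.3
tool_pos: [0.4926, -0.1614, 0.0897]
eef_rot: [-3.14, -0.0, 1.533]
contact_force: [0.4, 0.9, -0.3]
gripper_width: 0.56
finger_force: 61.8
spin deg -0.00 (half-turn alt -0.00) shift cm x 0.07 y 0.21 z 6.87
[(array([304.9, 190. ]), np.int32(186)), (array([340.8, 189.6]), np.int32(183)), (array([329.2, 215.7]), np.int32(414)), (array([356.2, 211.7]), np.int32(197)), (array([ 58.2, 218. ]), np.int32(58)), (array([213.6, 335.6]), np.int32(159))] [[178.79690507 226.84601986]]
```

View pics/place1.png

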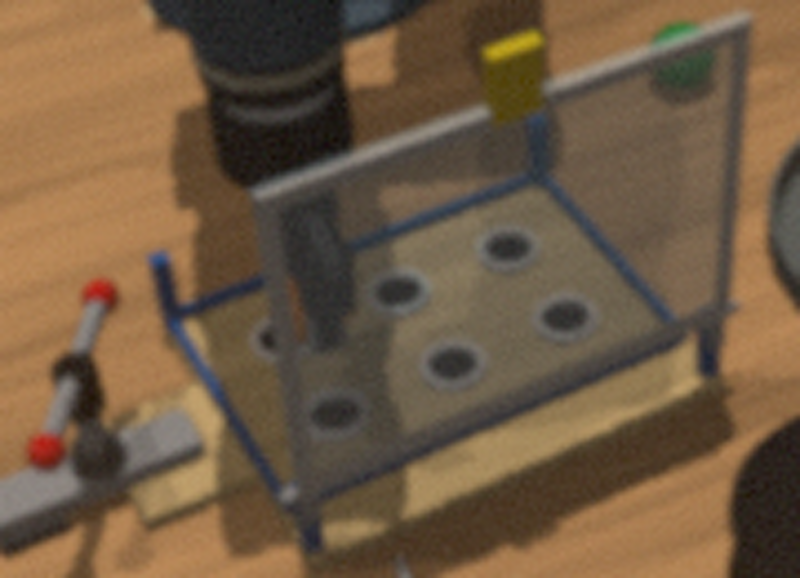

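The held ball is hidden behind the finger (310,290) above the back-right well (335,412), seen through the tilted cover. The pose agrees with the calibration, so lower and release.

```bash
python3 -m handwheel '[3,0.1,0.2,3,0,3,0,0,2.5,0,3,0,0,1,0,3,0,0,0.3,0,3,0,0,0,0,3,0,0,0,0]'; python3 -c "
from h import *
w=np.array([[185.4,252.7],[211.9,241.9],[237.5,231.4]]);print([proj('scene',[*carr(28,y),.018]).round(1) for y in(-80,0,80)],w)"
```

```text
time: 16.95
tool_pos: [0.496, -0.1608, 0.0228]
eef_rot: [3.14, 0.0, 1.534]
contact_force: [0.8, -0.4, 0.4]
gripper_width: 0.555
finger_force: 61.8
[array([[183.3, 251.5]]), array([[209.8, 240.5]]), array([[235.2, 230. ]])] [[185.4 252.7]
 [211.9 241.9]
 [237.5 231.4]]
```

```bash
python3 -m handwheel '[3,0,-0.1,0.2,0,3,0,0,0,0]'; python3 -m handwheel '[6.2,0,0,0,0,6.2,0,0,0,0,6.2,0,0,0,0,6.2,0,0,-4,0,6.2,0,0,-5,0,6.2,0,0,-3,0,6.2,0,0,0,0]'; python3 -c "
from h import *
im=cap('top');cv2.imwrite('pics/pl2.png',cv2.cvtColor(im,4))
for b in balls(): print(b[0].round(4),b[1],b[2])
plan(.492,.3575,.12,1.88)"
```

```text
time: 17.15
tool_pos: [0.4951, -0.1608, 0.0205]
eef_rot: [3.139, 0.0, 1.533]
contact_force: [1.9, 0.7, 3.8]
gripper_width: 0.559
finger_force: 62.3
time: 17.85
tool_pos: [0.4964, -0.1614, 0.1438]
eef_rot: [3.135, 0.002, 1.533]
contact_force: [0.6, -1.0, 0.3]
gripper_width: 0.73
finger_force: 0.0
[0.609 0.246] 282 [235.91489362 181.42907801]
[0.5985 0.3375] 286 [199.76223776 186.15384615]
[0.5378 0.2684] 291 [227.15120275 209.45704467]
[ 0.4976 -0.1683] 176 [401.47159091 222.30681818]
[0.4922 0.3573] 294 [191.69047619 228.14285714]
[0.4409 0.2581] 302 [231.43046358 247.97682119]
spin deg -19.87 (half-turn alt -19.87) shift cm x 49.43 y 15.56 z 1.98
```

View pics/pl2.png

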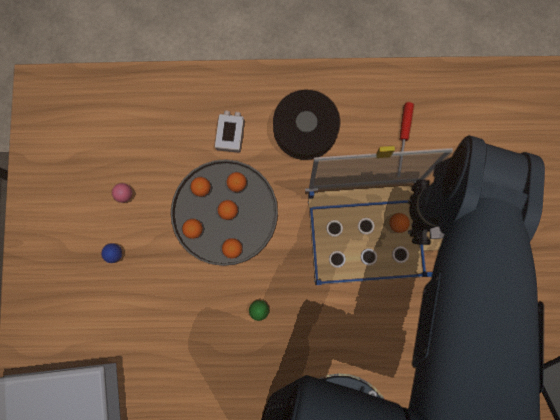

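Ball sits in the back-right well (400,222); five remain in the tray. Next: ball at (192,228).

```bash
python3 -m handwheel '[7.5,0,0,0,-6.7,7.5,0,0,0,-6.6,7.5,0,0,0,-6.6,7.5,4.4,1.4,0,0,7.5,4.4,1.4,0,0,7.5,4.4,1.4,0,0,7.5,4.4,1.4,0,0,7.5,4.4,1.4,0,0]';python3 -m handwheel '[7.5,4.5,1.4,0,0,7.5,4.5,1.4,0,0,7.5,4.5,1.4,0,0,7.5,4.5,1.4,0,0,7.5,4.5,1.4,0,0,7.5,4.5,1.4,2,0,7.5,0,0,0,0,7.5,0,0,0,0]'
python3 -c "
from h import *
for b in balls(): print(b[0].round(4),b[1])
plan(.492,.3575,.007,1.88)"
```

```text
time: 18.75
tool_pos: [0.4923, 0.0718, 0.1378]
eef_rot: [-3.139, -0.001, 1.88]
contact_force: [0.9, -0.5, -0.7]
gripper_width: 0.876
finger_force: 0.0
time: 19.55
tool_pos: [0.4897, 0.352, 0.1173]
eef_rot: [-3.137, 0.002, 1.883]
contact_force: [-0.1, -1.2, -0.4]
gripper_width: 0.876
finger_force: 0.0
[0.609 0.246] 280
[0.6006 0.3386] 256
[0.5397 0.2657] 231
[ 0.4976 -0.163 ] 293
[0.4407 0.257 ] 176
spin deg 0.08 (half-turn alt 0.08) shift cm x 0.54 y 0.35 z 11.12
```

```bash
python3 -m handwheel '[7.5,0.5,0.3,4,0,7.5,0,0,4,0,7.5,0,0,2,0,7.5,0,0,1,0,7.5,0,0,0.1,0,7.5,0,0,0,0]';python3 -m handwheel '[3,0,0,0,0,3,0,0,0,0,3,0,0,0,0,3,0,0,0,0,3,0,0,0,0]';python3 -m handwheel '[3,0,0,-3,0,3,0,0,-4,0,3,0,0,-4,0,3,0,0,-3,0,3,0,0,0,0]'
python3 -c "
from h import *
plan(*carr(28,0),.15,None)"
```

```text
time: 20.2
tool_pos: [0.4934, 0.3573, 0.0101]
eef_rot: [3.141, -0.0, 1.88]
contact_force: [0.4, 0.2, 0.8]
gripper_width: 0.881
finger_force: 0.0
time: 20.7
tool_pos: [0.4933, 0.3581, 0.0107]
eef_rot: [3.139, -0.001, 1.881]
contact_force: [-0.8, -1.2, 7.5]
gripper_width: 0.553
finger_force: 60.4
time: 21.2
tool_pos: [0.4947, 0.3592, 0.1547]
eef_rot: [3.133, -0.003, 1.881]
contact_force: [0.8, 0.9, -0.8]
gripper_width: 0.561
finger_force: 61.7
spin deg -0.00 (half-turn alt -0.00) shift cm x -41.78 y -13.83 z 0.47
```

```bash
python3 -m handwheel '[3,-4.2,-1.4,0,0,3,-4.2,-1.4,0,0,3,-4.2,-1.4,0,0,3,-4.2,-1.4,0,0,3,-4.2,-1.4,0,0,3,-4.2,-1.4,0,0,3,-4.2,-1.4,0,0,3,-4.2,-1.4,0,0]';python3 -m handwheel '[3,-4.2,-1.4,0,0,3,-4,-1.2,0,0,3,0,0,3,0,3,0,0,3,0,3,0,0,0,0,3,0,0,0,0]'
python3 -c "
from h import *
plan(*carr(28,0),.021,None)
for b in balls(): print(b[0].round(4),b[1])"
```

```text
time: 22.0
tool_pos: [0.488, 0.0018, 0.149]
eef_rot: [3.141, -0.0, 1.881]
contact_force: [0.4, 0.4, -0.6]
gripper_width: 0.557
finger_force: 61.7
time: 22.6
tool_pos: [0.4883, -0.0824, 0.0892]
eef_rot: [-3.14, -0.001, 1.881]
contact_force: [0.1, -0.4, 0.0]
gripper_width: 0.558
finger_force: 61.8
spin deg -0.00 (half-turn alt -0.00) shift cm x 0.08 y 0.26 z 6.82
[0.6089 0.2458] 283
[0.5986 0.3372] 286
[0.5378 0.2687] 294
[0.441 0.258] 304
```

```bash
python3 -m handwheel '[3,0.1,0.2,3,0,3,0,0,2.5,0,3,0,0,1,0,3,0,0,0.4,0,3,0,0,0,0,3,0,0,0,0]';python3 -m handwheel '[6.2,0,0,0,0,6.2,0,0,0,0,6.2,0,0,0,0,6.2,0,0,-4,0,6.2,0,0,-5,0,6.2,0,0,-3,0,6.2,0,0,0,0]'; python3 -m handwheel '[7.5,0,0,0,-8.5,7.5,0,0,0,-8.5,7.5,0,0,0,-8.5,7.5,0,0,0,-8.5,7.5,0,0,0,-8.5,7.5,0,0,0,-8.5,7.5,0,0,0,-8.5,7.5,0,0,0,-8.5]'
python3 -c "
from h import *
for b in balls(): print(b[0].round(4),b[1])
plan(.441,.258,.12,3.2)"
```

```text
time: 23.25
tool_pos: [0.4912, -0.0811, 0.0212]
eef_rot: [3.14, 0.001, 1.881]
contact_force: [-0.0, 0.1, -0.3]
gripper_width: 0.554
finger_force: 62.0
time: 23.95
tool_pos: [0.4928, -0.0815, 0.1445]
eef_rot: [3.135, 0.003, 1.881]
contact_force: [0.3, -0.5, -0.9]
gripper_width: 0.722
finger_force: 0.0
time: 24.75
tool_pos: [0.4898, -0.081, 0.1393]
eef_rot: [3.141, -0.001, 3.074]
contact_force: [-0.6, -0.5, 0.7]
gripper_width: 0.879
finger_force: 0.0
[0.6091 0.2459] 282
[0.5988 0.3373] 284
[0.5378 0.2686] 291
[0.4411 0.2581] 301
spin deg -6.72 (half-turn alt -6.72) shift cm x 2.90 y 34.13 z 1.93
```

```bash
python3 -m handwheel '[7.5,0,0,0,-6.7,7.5,0.4,4.88,0,0,7.5,0.4,4.88,0,0,7.5,0.4,4.88,0,0,7.5,0.4,4.88,0,0,7.5,0.4,4.88,0,0,7.5,0.4,4.88,0,0,7.5,0.5,4.8,0,0]';python3 -m handwheel '[7.5,0,0,2,0,7.5,0,0,0,0,7.5,0,0,0,0]'
python3 -c "
from h import *
for b in balls(): print(b[0].round(4),b[1])
plan(.441,.258,.007,None)"
```

```text
time: 25.6
tool_pos: [0.446, 0.2601, 0.1397]
eef_rot: [-3.141, -0.0, -3.102]
contact_force: [0.8, 0.3, 0.3]
gripper_width: 0.877
finger_force: 0.0
time: 25.9
tool_pos: [0.4461, 0.2576, 0.1196]
eef_rot: [-3.141, -0.002, -3.1]
contact_force: [0.9, -0.6, 0.2]
gripper_width: 0.88
finger_force: 0.0
[0.6092 0.246 ] 280
[ 0.4974 -0.1631] 291
[ 0.4932 -0.0827] 297
spin deg -0.00 (half-turn alt -0.00) shift cm x 0.56 y 0.08 z 11.32
```

```bash
python3 -m handwheel '[7.5,0.5,0.1,4,0,7.5,0,0,4,0,7.5,0,0,2,0,7.5,0,0,1,0,7.5,0,0,0.2,0,7.5,0,0,0,0]';python3 -m handwheel '[3,0,0,0,0,3,0,0,0,0,3,0,0,0,0,3,0,0,0,0,3,0,0,0,0]';python3 -m handwheel '[3,0,0,-3,0,3,0,0,-4,0,3,0,0,-4,0,3,0,0,-3,0,3,0,0,0,0]'
python3 -c "
from h import *
plan(*carr(28,80),.15,None)"
```

```text
time: 26.55
tool_pos: [0.4426, 0.2589, 0.009]
eef_rot: [3.141, 0.001, -3.1]
contact_force: [-0.7, -0.6, 0.8]
gripper_width: 0.877
finger_force: 0.0
time: 27.05
tool_pos: [0.4426, 0.2595, 0.0095]
eef_rot: [3.14, 0.002, -3.099]
contact_force: [-1.3, -2.3, 8.2]
gripper_width: 0.56
finger_force: 60.3
time: 27.55
tool_pos: [0.4439, 0.2603, 0.153]
eef_rot: [3.138, 0.007, -3.099]
contact_force: [-0.2, 1.3, -0.2]
gripper_width: 0.557
finger_force: 61.7
spin deg -0.00 (half-turn alt -0.00) shift cm x -3.10 y -26.29 z 0.30
```

```bash
python3 -m handwheel '[3,-0.5,-4.4,0,0,3,-0.5,-4.4,0,0,3,-0.5,-4.4,0,0,3,-0.5,-4.4,0,0,3,-0.5,-4.4,0,0,3,-0.6,-4.3,0,0,3,0,0,3,0,3,0,0,3,0]';python3 -m handwheel '[3,0,0,0,0,3,0,0,0,0]'
python3 -c "
from h import *
plan(*carr(28,80),.020,None)
for b in balls(): print(b[0].round(4),b[1])"
```

```text
time: 28.35
tool_pos: [0.4846, -0.004, 0.0877]
eef_rot: [-3.142, 0.002, -3.102]
contact_force: [0.5, 1.9, -1.3]
gripper_width: 0.557
finger_force: 61.8
time: 28.55
tool_pos: [0.4835, -0.0023, 0.0882]
eef_rot: [3.141, -0.001, -3.099]
contact_force: [-0.2, -0.6, -0.2]
gripper_width: 0.558
finger_force: 61.9
spin deg -0.00 (half-turn alt -0.00) shift cm x -0.28 y 0.12 z 6.82
[0.609  0.2461] 281
[0.5986 0.3373] 283
[0.5379 0.2685] 289
```

```bash
python3 -m handwheel '[3,-0.3,0.1,3,0,3,0,0,2.5,0,3,0,0,1,0,3,0,0,0.4,0,3,0,0,0,0,3,0,0,0,0]';python3 -m handwheel '[6.2,0,0,0,0,6.2,0,0,0,0,6.2,0,0,0,0,6.2,0,0,-4,0,6.2,0,0,-5,0,6.2,0,0,-3,0,6.2,0,0,0,6.7,6.2,0,0,0,6.7]'
python3 -c "
from h import *
for b in balls(): print(b[0].round(4),b[1])
plan(.609,.246,.12,None)"
```

```text
time: 29.2
tool_pos: [0.4877, -0.0012, 0.0202]
eef_rot: [-3.142, 0.002, -3.099]
contact_force: [-0.5, -0.1, 0.3]
gripper_width: 0.558
finger_force: 62.1
time: 30.0
tool_pos: [0.4876, -0.0014, 0.1405]
eef_rot: [3.141, 0.003, 2.946]
contact_force: [-0.2, 0.3, -0.7]
gripper_width: 0.726
finger_force: 0.0
[0.6092 0.2459] 282
[0.5986 0.3375] 282
[0.5379 0.2685] 290
spin deg -0.00 (half-turn alt -0.00) shift cm x -6.95 y 26.68 z 1.99
```

```bash
python3 -m handwheel '[7.5,0.5,4.6,0,0,7.5,0.5,4.6,0,0,7.5,0.5,4.6,0,0,7.5,-2.1,3.3,0,0,7.5,-2.1,3.3,0,0,7.5,-2.1,3.3,0,0,7.5,-2.1,3,2,0,7.5,0,0,0,0]';python3 -m handwheel '[7.5,0,0,0,0,7.5,0,0,0,0]'
python3 -c "
from h import *
for b in balls(): print(b[0].round(4),b[1])
plan(.609,.246,.007,None)"
```

```text
time: 30.85
tool_pos: [0.6067, 0.2503, 0.1152]
eef_rot: [-3.141, -0.002, 2.955]
contact_force: [-0.2, -1.2, -0.8]
gripper_width: 0.879
finger_force: 0.0
time: 31.05
tool_pos: [0.6048, 0.2472, 0.1192]
eef_rot: [-3.141, -0.001, 2.951]
contact_force: [1.1, -0.6, 1.0]
gripper_width: 0.88
finger_force: 0.0
[ 0.4974 -0.1629] 295
[ 0.4931 -0.0823] 302
[ 0.4886 -0.0012] 304
spin deg -0.00 (half-turn alt -0.00) shift cm x -0.42 y -0.03 z 11.27
```

```bash
python3 -m handwheel '[7.5,-0.3,0,4,0,7.5,0,0,4,0,7.5,0,0,2,0,7.5,0,0,1,0,7.5,0,0,0.2,0,7.5,0,0,0,0]';python3 -m handwheel '[3,0,0,0,0,3,0,0,0,0,3,0,0,0,0,3,0,0,0,0,3,0,0,0,0]';python3 -m handwheel '[3,0,0,-3,0,3,0,0,-4,0,3,0,0,-4,0,3,0,0,-3,0,3,0,0,0,0]'
python3 -c "
from h import *
plan(*carr(-50,-80),.15,None)"
```

```text
time: 31.7
tool_pos: [0.6089, 0.2472, 0.0084]
eef_rot: [3.141, 0.001, 2.95]
contact_force: [0.0, -0.6, 1.3]
gripper_width: 0.878
finger_force: 0.0
time: 32.2
tool_pos: [0.6092, 0.2473, 0.0089]
eef_rot: [3.141, 0.002, 2.95]
contact_force: [-1.9, -1.3, 6.3]
gripper_width: 0.562
finger_force: 60.4
time: 32.7
tool_pos: [0.6107, 0.2482, 0.153]
eef_rot: [3.137, 0.007, 2.951]
contact_force: [1.2, 1.1, -0.2]
gripper_width: 0.558
finger_force: 61.7
spin deg -0.00 (half-turn alt -0.00) shift cm x 11.19 y -44.24 z 0.30
```

```bash
python3 -m handwheel '[3,3.5,-2,0,0,3,3.5,-2,0,0,3,3.5,-2,0,0,3,0.1,-4.78,0,0,3,0.1,-4.78,0,0,3,0.1,-4.78,0,0,3,0.1,-4.78,0,0,3,0.1,-4.78,0,0]';python3 -m handwheel '[3,0.1,-4.78,0,0,3,0.1,-4.78,0,0,3,0,-4.78,0,0,3,0,0,3,0,3,0,0,3,0,3,0,0,0,0,3,0,0,0,0]'
python3 -c "
from h import *
plan(*carr(-50,-80),.020,None)
for b in balls(): print(b[0].round(4),b[1])"
```

```text
time: 33.5
tool_pos: [0.4427, -0.027, 0.1472]
eef_rot: [3.141, 0.001, 2.951]
contact_force: [1.0, 0.0, -0.2]
gripper_width: 0.558
finger_force: 61.8
time: 34.2
tool_pos: [0.414, -0.1657, 0.0874]
eef_rot: [3.141, -0.001, 2.951]
contact_force: [-0.2, -0.0, -0.1]
gripper_width: 0.554
finger_force: 61.9
spin deg -0.00 (half-turn alt -0.00) shift cm x -0.26 y 0.13 z 6.74
[0.5986 0.3375] 280
[0.538  0.2687] 284
[ 0.5005 -0.1635] 247
[ 0.4932 -0.0826] 294
[ 0.4889 -0.0014] 299
```

```bash
python3 -m handwheel '[3,-0.2,0.1,3,0,3,0,0,2.5,0,3,0,0,1,0,3,0,0,0.3,0,3,0,0,0,0,3,0,0,0,0]';python3 -m handwheel '[6.2,0,0,0,0,6.2,0,0,0,0,6.2,0,0,0,0,6.2,0,0,-4,0,6.2,0,0,-5,0,6.2,0,0,-3,0,6.2,0,0,0,0,6.2,0,0,0,0]';python3 -m handwheel '[7,0,0,0,-7.9,7,0,0,0,-7.9,7,0,0,0,-7.9,7,0,0,0,-7.9,7,0,0,0,-7.9,7,0,0,0,-7.9,7,0,0,0,-7.9]'
python3 -c "
from h import *
for b in balls(): print(b[0].round(4),b[1])
plan(.5986,.3375,.12,None)"
```

```text
time: 34.85
tool_pos: [0.4174, -0.1656, 0.0202]
eef_rot: [-3.141, 0.002, 2.951]
contact_force: [0.5, 0.7, -1.0]
gripper_width: 0.557
finger_force: 61.9
time: 35.65
tool_pos: [0.4168, -0.1655, 0.1396]
eef_rot: [-3.141, 0.002, 2.95]
contact_force: [0.1, 1.0, -0.8]
gripper_width: 0.728
finger_force: 0.0
time: 36.35
tool_pos: [0.4155, -0.1649, 0.1375]
eef_rot: [3.139, -0.001, -2.362]
contact_force: [0.3, 0.5, 0.0]
gripper_width: 0.819
finger_force: 0.0
[0.5988 0.3377] 279
[0.5381 0.2689] 285
[ 0.5009 -0.163 ] 235
[ 0.4933 -0.0828] 298
[ 0.4888 -0.0014] 301
[ 0.4217 -0.1702] 103
spin deg -0.00 (half-turn alt -0.00) shift cm x -48.54 y 22.45 z 1.75
```

```bash
python3 -m handwheel '[7,-4.4,2.04,0,0,7,-4.4,2.04,0,0,7,-4.4,2.04,0,0,7,-4.4,2.04,0,0,7,-4.4,2.04,0,0,7,-4.4,2.04,0,0,7,-4.4,2.04,0,0,7,-4.4,2.04,0,0]';python3 -m handwheel '[7,-4.4,2.04,0,0,7,-4.4,2.04,0,0,7,-4.4,2.04,2,0,7,0,0,0,0,7,0,0,0,0,7,0,0,0,0]'
python3 -c "
from h import *
for b in balls(): print(b[0].round(4),b[1])
plan(.5988,.3376,.007,None)"
```

```text
time: 37.2
tool_pos: [0.5537, 0.1993, 0.1376]
eef_rot: [3.141, -0.002, -2.37]
contact_force: [0.7, -0.3, 0.6]
gripper_width: 0.819
finger_force: 0.0
time: 37.8
tool_pos: [0.6043, 0.3305, 0.1192]
eef_rot: [3.141, -0.002, -2.369]
contact_force: [-0.9, -0.7, 0.6]
gripper_width: 0.822
finger_force: 0.0
[ 0.4976 -0.1627] 296
[ 0.4932 -0.0822] 304
[ 0.4887 -0.0014] 303
[ 0.419 -0.167] 309
spin deg -0.00 (half-turn alt -0.00) shift cm x -0.10 y 0.93 z 11.29
```

```bash
python3 -m handwheel '[7,0.1,0.95,3,0,7,0,0,3,0,7,0,0,2,0,7,0,0,2,0,7,0,0,1.2,0,7,0,0,0,0]';python3 -m handwheel '[3,0,0,0,0,3,0,0,0,0,3,0,0,0,0,3,0,0,0,0,3,0,0,0,0]';python3 -m handwheel '[3,0,0,-3,0,3,0,0,-4,0,3,0,0,-4,0,3,0,0,-3,0,3,0,0,0,0]'
python3 -c "
from h import *
plan(*carr(-50,0),.15,None)"
```

```text
time: 38.45
tool_pos: [0.5968, 0.3361, 0.0071]
eef_rot: [3.141, -0.002, -2.369]
contact_force: [0.1, -0.6, -0.3]
gripper_width: 0.817
finger_force: 0.0
time: 38.95
tool_pos: [0.5984, 0.3378, 0.0097]
eef_rot: [-3.141, 0.002, -2.368]
contact_force: [1.0, -1.8, 6.5]
gripper_width: 0.56
finger_force: 61.1
time: 39.45
tool_pos: [0.5996, 0.3388, 0.1539]
eef_rot: [-3.139, 0.008, -2.367]
contact_force: [1.3, 0.5, -0.3]
gripper_width: 0.555
finger_force: 61.7
spin deg -0.00 (half-turn alt -0.00) shift cm x 43.01 y -17.23 z 0.39
```

```bash
python3 -m handwheel '[3,4.3,-1.72,0,0,3,4.3,-1.72,0,0,3,4.3,-1.72,0,0,3,4.3,-1.72,0,0,3,4.3,-1.72,0,0,3,4.3,-1.72,0,0,3,4.3,-1.72,0,0,3,4.3,-1.72,0,0]';python3 -m handwheel '[3,4.3,-1.72,0,0,3,4.3,-1.72,0,0,3,0,0,3,0,3,0,0,3,0,3,0,0,0,0,3,0,0,0,0]'
python3 -c "
from h import *
plan(*carr(-50,0),.020,None)
for b in balls(): print(b[0].round(4),b[1])"
```

```text
time: 40.25
tool_pos: [0.4466, -0.0028, 0.1479]
eef_rot: [-3.141, 0.0, -2.367]
contact_force: [1.2, -1.3, -0.2]
gripper_width: 0.555
finger_force: 61.7
time: 40.85
tool_pos: [0.41, -0.086, 0.0883]
eef_rot: [3.141, -0.001, -2.367]
contact_force: [-0.3, 0.5, -0.0]
gripper_width: 0.556
finger_force: 61.9
spin deg -0.00 (half-turn alt -0.00) shift cm x -0.25 y -0.12 z 6.83
[0.538  0.2687] 287
[ 0.4962 -0.0825] 252
[ 0.4886 -0.0014] 301
```

```bash
python3 -m handwheel '[3,-0.2,-0.1,3,0,3,0,0,2.5,0,3,0,0,1,0,3,0,0,0.4,0,3,0,0,0,0,3,0,0,0,0]';python3 -m handwheel '[6.2,0,0,0,0,6.2,0,0,0,0,6.2,0,0,0,0,6.2,0,0,-4,0,6.2,0,0,-5,0,6.2,0,0,-3,0,6.2,0,0,0,0,6.2,0,0,0,0]'
python3 -c "
from h import *
for b in balls(): print(b[0].round(4),b[1])
plan(.538,.2687,.12,None)"
```

```text
time: 41.5
tool_pos: [0.4133, -0.0855, 0.02]
eef_rot: [-3.14, 0.001, -2.367]
contact_force: [-0.0, 0.9, -0.4]
gripper_width: 0.558
finger_force: 61.9
time: 42.3
tool_pos: [0.4127, -0.0855, 0.1395]
eef_rot: [-3.14, 0.001, -2.367]
contact_force: [0.0, -0.0, -0.9]
gripper_width: 0.727
finger_force: 0.0
[0.5379 0.2688] 283
[ 0.4967 -0.0827] 244
[ 0.4888 -0.0012] 307
spin deg -0.00 (half-turn alt -0.00) shift cm x -33.76 y 16.52 z 1.86
```

```bash
python3 -m handwheel '[7.5,-4.2,2.06,0,0,7.5,-4.2,2.06,0,0,7.5,-4.2,2.06,0,0,7.5,-4.2,2.06,0,0,7.5,-4.2,2.06,0,0,7.5,-4.2,2.06,0,0,7.5,-4.2,2.06,0,0,7.5,-4.2,2.06,2,0]';python3 -m handwheel '[7.5,0,0,0,0,7.5,0,0,0,0]'
python3 -c "
from h import *
for b in balls(): print(b[0].round(4),b[1])
plan(.536,.2679,.007,None)"
```

```text
time: 43.15
tool_pos: [0.5381, 0.2689, 0.1193]
eef_rot: [-3.141, 0.001, -2.367]
contact_force: [1.5, 0.1, 1.1]
gripper_width: 0.879
finger_force: 0.0
time: 43.35
tool_pos: [0.5358, 0.2668, 0.1165]
eef_rot: [3.14, -0.005, -2.366]
contact_force: [-0.3, -0.3, -1.0]
gripper_width: 0.876
finger_force: 0.0
[ 0.4975 -0.1631] 292
[ 0.4929 -0.0826] 298
[ 0.4886 -0.0012] 303
[ 0.4188 -0.1674] 304
[ 0.4144 -0.0863] 304
spin deg -0.00 (half-turn alt -0.00) shift cm x -0.13 y 0.13 z 11.05
```

```bash
python3 -m handwheel '[7.5,-0.1,0.1,3,0,7.5,0,0,3,0,7.5,0,0,2,0,7.5,0,0,2,0,7.5,0,0,1.0,0,7.5,0,0,0,0]';python3 -m handwheel '[3,0,0,0,0,3,0,0,0,0,3,0,0,0,0,3,0,0,0,0,3,0,0,0,0]';python3 -m handwheel '[3,0,0,-3,0,3,0,0,-4,0,3,0,0,-4,0,3,0,0,-3,0,3,0,0,0,0]'
python3 -c "
from h import *
plan(*carr(-50,80),.15,None)"
```

```text
time: 44.0
tool_pos: [0.5363, 0.2665, 0.0085]
eef_rot: [3.141, -0.002, -2.369]
contact_force: [-0.4, 0.8, 0.1]
gripper_width: 0.879
finger_force: 0.0
time: 44.5
tool_pos: [0.5379, 0.2683, 0.0109]
eef_rot: [-3.141, 0.002, -2.367]
contact_force: [-0.6, -0.3, 5.3]
gripper_width: 0.557
finger_force: 60.8
time: 45.0
tool_pos: [0.5395, 0.2691, 0.1548]
eef_rot: [-3.139, 0.008, -2.367]
contact_force: [-0.1, 0.1, 0.5]
gripper_width: 0.559
finger_force: 61.7
spin deg -0.00 (half-turn alt -0.00) shift cm x 28.56 y -10.44 z 0.48
```

```bash
python3 -m handwheel '[3,4.1,-1.5,0,0,3,4.1,-1.5,0,0,3,4.1,-1.5,0,0,3,4.1,-1.5,0,0,3,4.1,-1.5,0,0,3,4.1,-1.5,0,0,3,4.0,-1.44,0,0,3,0,0,3,0]';python3 -m handwheel '[3,0,0,3,0,3,0,0,0,0,3,0,0,0,0]'
python3 -c "
from h import *
plan(*carr(-50,80),.0205,None)"
```

```text
time: 45.8
tool_pos: [0.4054, -0.0099, 0.1214]
eef_rot: [-3.138, 0.003, -2.372]
contact_force: [1.8, -0.2, -1.2]
gripper_width: 0.555
finger_force: 61.7
time: 46.1
tool_pos: [0.4053, -0.0066, 0.0896]
eef_rot: [3.141, -0.001, -2.367]
contact_force: [-0.2, -0.4, 0.9]
gripper_width: 0.558
finger_force: 61.9
spin deg -0.00 (half-turn alt -0.00) shift cm x -0.31 y -0.11 z 6.91
```

```bash
python3 -m handwheel '[3,-0.2,-0.1,3,0,3,0,0,2.5,0,3,0,0,1,0,3,0,0,0.4,0,3,0,0,0,0,3,0,0,0,0]';python3 -m handwheel '[6.2,0,0,0,0,6.2,0,0,0,0,6.2,0,0,0,0,6.2,0,0,-4,0,6.2,0,0,-5,0,6.2,0,0,-5,0,6.2,0,0,-5,0,6.2,0,0,-5,0]';python3 -m handwheel '[8.5,0,0,-5,0,8.5,0,0,-5,0,8.5,0,0,-3,0,8.5,0,0,0,0]'
python3 -c "
from h import *
im=cap('scene');t=cap('top')
a=cv2.resize(im[110:290,110:390],(800,514),interpolation=cv2.INTER_CUBIC)
cv2.imwrite('pics/full1.png',cv2.cvtColor(a,4))
for b in balls(): print(b[0].round(4),b[1])
A=[p for p,s in blobs(im,*YEL,15)];B=[(p,s) for p,s in blobs(t,*YEL,15)];print(A,B)
for a in np.arange(1.55,1.81,.05):
  x=120-252*np.cos(a)-5*np.sin(a); z=68+252*np.sin(a)+5*np.cos(a); P=[*carr(x,0),z/1e3]; print(a.round(2),np.round(P,3),proj('top',P).round(1),proj('scene',P).round(1))
o=r.get_obs();print(o['tool_pos'],o['q'])
"
```

```text
time: 46.7
tool_pos: [0.4087, -0.0059, 0.0213]
eef_rot: [-3.141, 0.001, -2.367]
contact_force: [0.9, 0.3, -1.1]
gripper_width: 0.553
finger_force: 61.8
time: 47.5
tool_pos: [0.4073, -0.006, 0.2628]
eef_rot: [-3.141, 0.001, -2.368]
contact_force: [1.5, 0.2, -0.5]
gripper_width: 0.725
finger_force: 0.0
time: 47.9
tool_pos: [0.4089, -0.006, 0.3943]
eef_rot: [-3.137, 0.005, -2.368]
contact_force: [0.3, 0.9, -0.7]
gripper_width: 0.996
finger_force: 0.0
[ 0.4901 -0.0006] 279
[ 0.4126 -0.004 ] 186
[array([225.08333333, 170.16666667])] [(array([386.84285714, 148.44285714]), array([380, 146,  15,   6,  70], dtype=int32))]
1.55 [ 0.572 -0.077  0.32 ] [[387.7 168.7]] [[215.9 166.5]]
1.6 [ 0.585 -0.076  0.32 ] [[387.  162.5]] [[218.5 169.4]]
1.65 [ 0.597 -0.075  0.319] [[386.3 156.3]] [[221.2 172.6]]
1.7 [ 0.61  -0.075  0.317] [[385.5 150.3]] [[223.9 176.1]]
1.75 [ 0.622 -0.074  0.315] [[384.6 144.4]] [[226.6 179.9]]
1.8 [ 0.635 -0.073  0.312] [[383.7 138.8]] [[229.4 183.9]]
[ 0.40761047 -0.00601156  0.38971939] [-1.48309405e-02  2.95360722e-02  1.38835027e-01  1.68089823e+00
  1.11235444e-04 -7.88841972e-01]
```

View pics/full1.png

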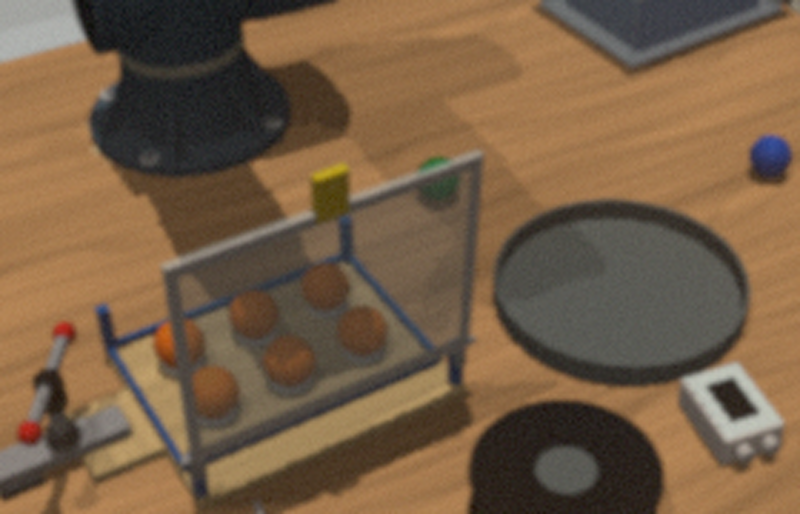

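All six balls sit in the wells, the tray is empty, and the cover stands at ~1.7 rad with its tab at crop (330,192). Now turn and grip the tab again.

```bash
python3 -m handwheel '[8.5,0,0,0,8.26,8.5,0,0,0,8.26,8.5,0,0,0,8.26,8.5,0,0,0,8.26,8.5,0,0,0,8.26,8.5,0,0,0,0]'
python3 -c "
from h import *
plan(.613,-.0752,.39,3.195)"
```

```text
time: 48.65
tool_pos: [0.4073, -0.006, 0.3891]
eef_rot: [3.141, -0.003, -3.09]
contact_force: [0.0, -1.1, 0.1]
gripper_width: 0.997
finger_force: 0.0
spin deg -0.13 (half-turn alt -0.13) shift cm x -20.17 y -8.01 z -0.09
```

```bash
python3 -m handwheel '[8.5,-4,-1.6,0,0,8.5,-4,-1.6,0,0,8.5,-4,-1.6,0,0,8.5,-4,-1.6,0,0,8.5,-4.1,-1.6,0,0,8.5,0,0,0,0,8.5,0,0,0,0]'
python3 -c "
from h import *
plan(.613,-.0752,.301,3.195)
im=cap('scene');cv2.imwrite('pics/tab3.png',cv2.cvtColor(cv2.resize(im[90:250,130:330],(800,640))[:600],4))"
```

```text
time: 49.35
tool_pos: [0.6135, -0.0755, 0.3876]
eef_rot: [3.141, -0.004, -3.085]
contact_force: [0.9, -0.3, 0.2]
gripper_width: 0.996
finger_force: 0.0
spin deg 0.17 (half-turn alt 0.17) shift cm x 0.04 y 0.03 z 8.66
```

View pics/tab3.png

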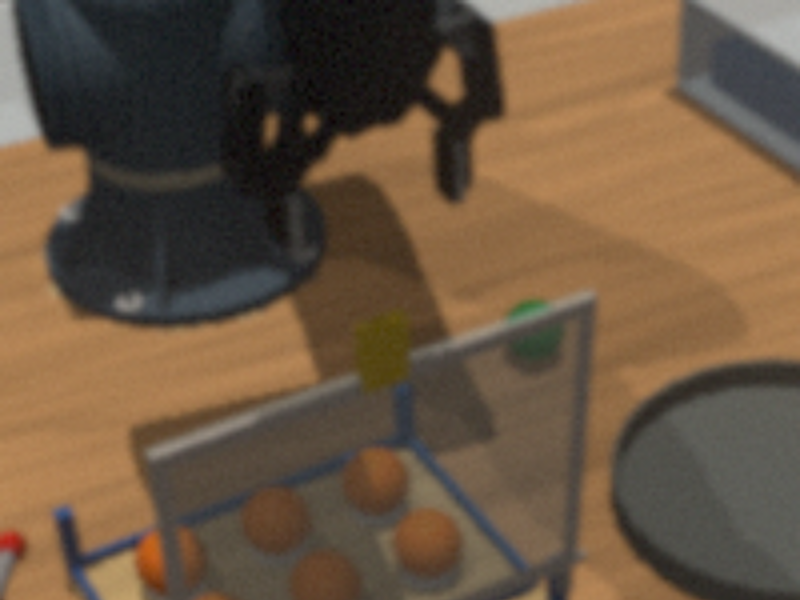

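The open fingers (290,230 and 455,190) straddle the tab (383,350), centred. Descend and grip.

```bash
python3 -m handwheel '[8.5,0,0,3,0,8.5,0,0,3,0,8.5,0,0,1.5,0,8.5,0,0,1.1,0,8.5,0,0,0,0]' && python3 -m handwheel '[1,0,0,0,0,1,0,0,0,0,1,0,0,0,0,1,0,0,0,0,1,0,0,0,0,1,0,0,0,0]' && python3 -m handwheel '[1,2.51,0,-0.1,0,1,2.51,0,0.05,0,1,2.51,0,0.3,0,1,2.45,0,0.55,0,1,0,0,0,0]'
```

```text
time: 49.9
tool_pos: [0.6108, -0.0746, 0.3042]
eef_rot: [3.141, -0.001, -3.086]
contact_force: [-0.7, 0.8, 0.7]
gripper_width: 0.996
finger_force: 0.0
time: 50.5
tool_pos: [0.6132, -0.0725, 0.3057]
eef_rot: [3.137, 0.002, -3.086]
contact_force: [-0.4, 13.3, 7.8]
gripper_width: 0.337
finger_force: 60.5
time: 51.0
tool_pos: [0.5106, -0.0781, 0.2966]
eef_rot: [3.137, -0.0, -3.087]
contact_force: [-2.6, 14.4, 1.7]
gripper_width: 0.336
finger_force: 65.5
```

```bash
python3 -m handwheel '[1,2.39,0,0.8,0,1,2.3,0,1.03,0,1,2.19,0,1.25,0,1,2.05,0,1.47,0,1,0,0,0,0]' && python3 -m handwheel '[1,1.89,0,1.66,0,1,1.72,0,1.84,0,1,1.52,0,2.01,0,1,1.32,0,2.14,0,1,0,0,0,0]'
```

```text
time: 51.5
tool_pos: [0.4212, -0.0829, 0.25]
eef_rot: [3.136, -0.001, -3.087]
contact_force: [-3.6, 13.7, 2.4]
gripper_width: 0.336
finger_force: 65.8
time: 52.0
tool_pos: [0.3568, -0.0864, 0.1725]
eef_rot: [3.136, -0.003, -3.087]
contact_force: [-2.5, 12.5, 0.3]
gripper_width: 0.34
finger_force: 65.4
```

```bash
python3 -m handwheel '[1,1.09,0,2.27,0,1,0.87,0,2.37,0,1,0.62,0,2.44,0,1,0,0,0,0]' && python3 -m handwheel '[1,0.38,0,2,0,1,0,0,0,0]' &&  python3 -m handwheel '[1,0.1,0,1.2,0,1,0,0,0,0]'
```

```text
time: 52.4
tool_pos: [0.3311, -0.0878, 0.1014]
eef_rot: [3.136, -0.004, -3.088]
contact_force: [-3.2, 12.9, -0.6]
gripper_width: 0.338
finger_force: 66.1
time: 52.6
tool_pos: [0.3278, -0.0879, 0.0819]
eef_rot: [3.136, -0.003, -3.087]
contact_force: [-3.2, 12.2, -0.4]
gripper_width: 0.339
finger_force: 66.2
time: 52.8
tool_pos: [0.3266, -0.088, 0.0703]
eef_rot: [3.136, -0.004, -3.087]
contact_force: [-4.4, 12.2, -0.3]
gripper_width: 0.335
finger_force: 66.4
```

```bash
for i in 1 ; do python3 -m handwheel '[1,0,0,0.6,0,1,0,0,0,0]'; python3 -m handwheel '[1,0,0,0.5,0,1,0,0,0,0]';python3 -m handwheel '[1,0,0,0.4,0,1,0,0,0,0]'; done | grep -E "pos|force"; python3 -c "
from h import *
im=cap('scene');cv2.imwrite('pics/shut1.png',cv2.cvtColor(cv2.resize(im[140:290,110:310],(800,600)),4))"
```

```text
tool_pos: [0.3263, -0.088, 0.0645]
contact_force: [-6.5, 13.0, -1.1]
finger_force: 66.7
tool_pos: [0.3261, -0.088, 0.0595]
contact_force: [-7.4, 11.6, -0.4]
finger_force: 66.9
tool_pos: [0.326, -0.088, 0.0556]
contact_force: [-7.1, 12.3, -0.6]
finger_force: 67.1
```

View pics/shut1.png

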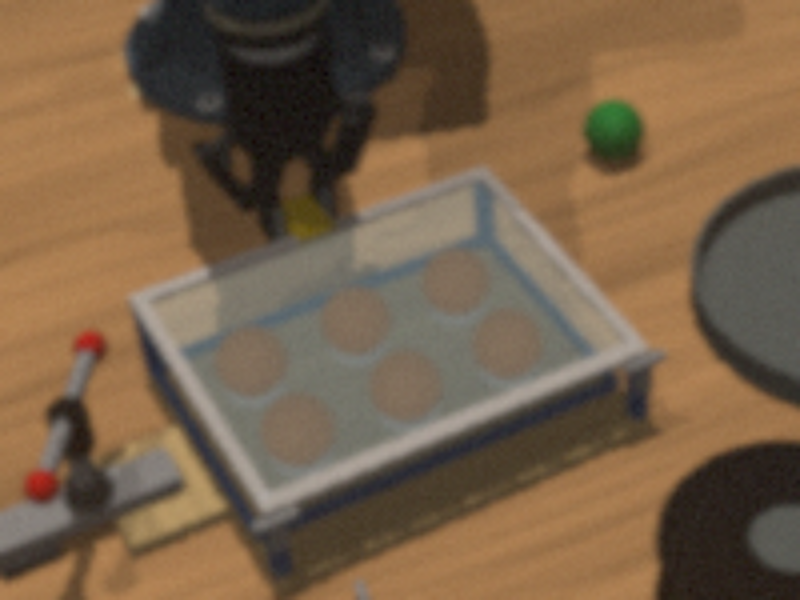

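Cover nearly down over the six balls; fingers still on the tab (305,215). Continue until the posts are felt.

```bash
( python3 -m handwheel '[1,0.1,0,0.3,0,1,0,0,0,0]'; python3 -m handwheel '[1,0,0,0.3,0,1,0,0,0,0]';python3 -m handwheel '[1,0,0,0.3,0,1,0,0,0,0]' )| grep -E "pos|contact"
```

```text
tool_pos: [0.326, -0.088, 0.0529]
contact_force: [-5.1, 13.1, -0.6]
tool_pos: [0.3262, -0.0881, 0.0514]
contact_force: [-12.6, 15.2, 33.1]
tool_pos: [0.3267, -0.0881, 0.05]
contact_force: [-22.7, 17.4, 70.0]
```

Seated on the posts. Ease off, release and rise.

```bash
(python3 -m handwheel '[1,0,0,-0.4,0,1,0,0,0,0]'; python3 -m handwheel '[8.5,0,0,0,0,8.5,0,0,0,0,8.5,0,0,0,0,8.5,0,0,0,0,8.5,0,0,-2,0,8.5,0,0,-3,0,8.5,0,0,-4,0,8.5,0,0,-4,0]'; python3 -m handwheel '[8.5,4,0,-2,0,8.5,0,0,-5,0,8.5,0,0,0,0]')| grep -E "pos|contact|width"; python3 -c "
from h import *
im=cap('scene');t=cap('top');cv2.imwrite('pics/shut2.png',cv2.cvtColor(cv2.resize(im[140:290,110:310],(800,600)),4))
print([p for p,s in blobs(im,*YEL,15)],[(p,s) for p,s in blobs(t,*YEL,15)])
for c in((-112,140),(-112,-140)): print(proj('scene',[*carr(*c),.073]))"
```

```text
tool_pos: [0.3266, -0.088, 0.0518]
contact_force: [-2.9, 13.6, 0.9]
gripper_width: 0.334
tool_pos: [0.3276, -0.0903, 0.1829]
contact_force: [1.9, -0.5, -0.6]
gripper_width: 0.993
tool_pos: [0.2889, -0.0931, 0.2558]
contact_force: [1.8, -0.7, 0.4]
gripper_width: 0.993
[array([185.725, 194.975])] []
[[229.28178948 182.06422453]]
[[140.14308862 214.74438786]]
```

View pics/shut2.png

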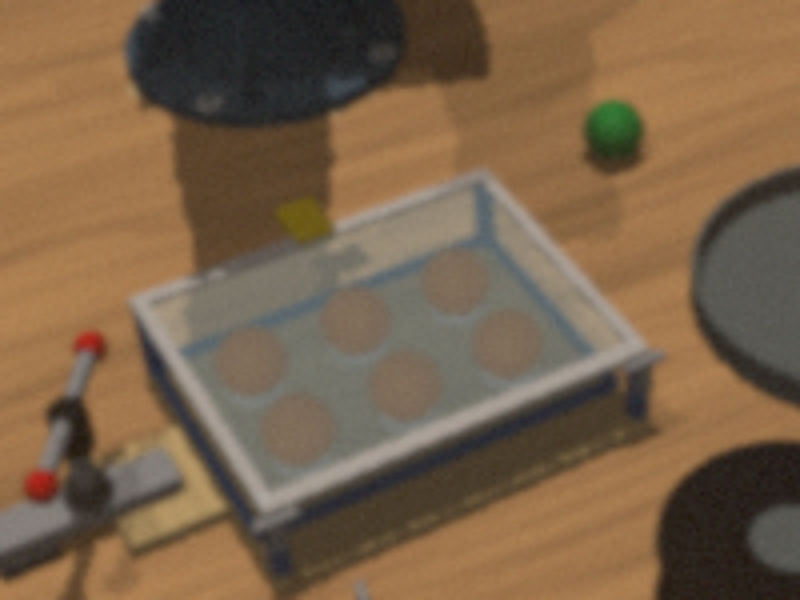

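Cover lies flat over the six balls. I eased off upward by 2 mm before releasing, so I'll tap the tab down gently with shut fingers.

```bash
python3 -m handwheel '[0,-4.3,0,0,0,0,0,0,4,0,0,0,0,4,0,0,0,0,4,0,0,0,0,2,0,0,0,0,1.5,0,0,0,0,0,0,0,0,0,0,0]'| grep -E "pos|contact|width"; python3 -c "
from h import *
plan(.330,-.0895,.080,None)"
```

```text
tool_pos: [0.3307, -0.0901, 0.0963]
contact_force: [0.6, -0.0, -1.1]
gripper_width: 0.001
spin deg -0.00 (half-turn alt -0.00) shift cm x 0.07 y 0.06 z 1.63
```

```bash
(python3 -m handwheel '[0,0.1,0,1.2,0,0,0,0,0,0]'; python3 -m handwheel '[0,0,0,0.4,0,0,0,0,0,0]'; python3 -m handwheel '[0,0,0,0.2,0,0,0,0,0,0]'; python3 -m handwheel '[0,0,0,0.1,0,0,0,0,0,0]')| grep -E "pos|contact"
```

```text
tool_pos: [0.3299, -0.0902, 0.0845]
contact_force: [-0.0, -0.6, -0.5]
tool_pos: [0.3302, -0.0903, 0.0808]
contact_force: [0.2, 0.5, -0.3]
tool_pos: [0.3301, -0.0903, 0.0787]
contact_force: [-0.9, 0.3, 0.4]
tool_pos: [0.3301, -0.0903, 0.0779]
contact_force: [-1.3, 0.2, 6.6]
```

Contact comes at z = 78 mm, exactly the shut height. One light press more, then clear off and do a final check.

```bash
(python3 -m handwheel '[0,0,0,0.05,0,0,0,0,0,0]'; python3 -m handwheel '[0,0,0,-1,0,0,0,0,-4,0,0,0,0,-5,0,0,4,0,-5,0,0,0,0,0,0,0,0,0,0,0,0,0,0,0,0]')| grep -E "pos|contact"; python3 -c "
from h import *
im=cap('scene','final')"
```

```text
tool_pos: [0.3301, -0.0903, 0.0778]
contact_force: [-3.9, 0.9, 14.7]
tool_pos: [0.2987, -0.0918, 0.2153]
contact_force: [-0.1, 0.3, -0.1]
```

View pics/final.png

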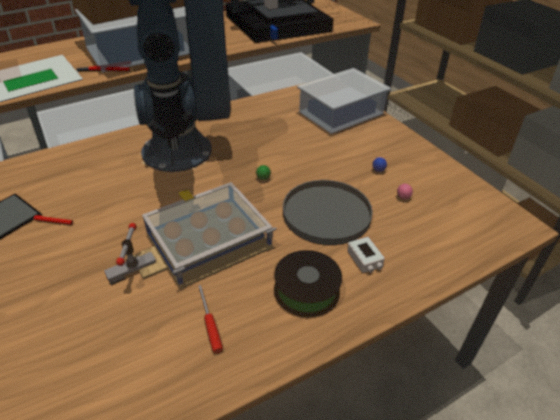

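The final view shows the six balls under the shut cover (205,228) and the tray empty. Spool, screwdriver, box and decoys are where they were, and the robot is clear.

```bash
python3 -c "
from workcell import r
print(r.close_job())"
```

```text
the job is handed in; nothing more can be done
None
```

The job is handed in (no verdict shown): the clamp screw held at about 10 N without turning, all six orange balls are in the wells, the cover is shut (I pressed it onto its posts with up to 70 N at the wrist, more than needed), and the spool, screwdriver and sensor box were not touched.

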